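Set the recipe tablet to its reading angle

TASK

The recipe tablet on the counter is leaning too far back to read. Raise its screen (the orange bar is there to take it by) until it stands at 60 degrees to the counter top, then let go and watch for a second or two that it stays there by itself. Leave the plain metal splash guard with the blue bar, which stands on the same kind of hinge, as it is.

Things in the scene. Friction and masses are not known exactly. Their poses are not given: they have to be found in the camera images.
- screen (a joint): angle (rad) of the recipe tablet above the counter: 0 flat, 1.047 at 60 degrees, 1.571 upright; starts 0.26 to 0.70. White panel 190 x 135 x 10 mm (wide, long, thick), dark screen with a yellow picture, on a fixed white foot. It leans away from the robot, hinged at its lower edge nearer the robot. The stiff friction hinge holds wherever it is left; about 7 N at the bar moves it.
- screen_bar (a point): grip point on the tablet's orange bar: round, 15 mm thick, along the panel's free edge parallel to the hinge, sticking out 60 mm past its right side (seen from the robot). Point: on the centre line, 35 mm past the panel, 25 mm from the bar's end, 140 mm from the hinge axis; space all round. y: along the bar to the panel; x: away from the hinge; z: out of the screen; they turn with it.
- screen_hinge (a point): middle of the tablet's hinge axis, 30 mm above the counter, on the white foot (170 x 160 x 12 mm). Axes as screen_bar: y runs along the hinge axis, horizontal. The bar's grip point lies 140 mm along x and -130 mm along y from here.
- guard_bar (a point): same point on the blue bar of the splash guard, to be left alone: a plain bare-metal panel 190 x 135 mm with three ribs on a fixed black foot, same kind of hinge, at 20 to 70 degrees. It and the tablet stand side by side, either one on the left.

How it is judged:
On the way:
1. the tablet's screen stands at 60 degrees, give or take 10, still and with the fingers off it, for a second (value of joint screen between 0.873 and 1.222 rad and velocity of joint screen between -0.05 and 0.05 rad/s and contact force between the fingers and anything else below 0.1 N), for 1 s.
At the end, for the whole second after the job is handed in: The tablet's screen stands at 60 degrees to the counter top, give or take 10 degrees, at rest and let go, and has stayed so for a second before the end; the splash guard's bar is within 20 mm of where it was (all of step 1 and distance of guard_bar from where it was at the start of the episode below 0.02 m); the robot touches nothing.
It fails at once if the splash guard is moved (its bar by more than 20 mm) (distance of guard_bar from where it was at the start of the episode above 0.02 m).
It also fails if it takes over 35 s, if anything falls off the work surface, if the arm or the gripper's body presses on something with over 40 N, if the wrist force passes 120 N, or if a joint passes its speed limit or range.

ROBOT

A 6-joint arm with a two-finger parallel gripper is mounted at the origin on the work surface. World frame = base frame: x ahead of the robot, y to its left, z up, the work surface at z = 0. Lengths are in m, angles in rad, forces in N, time in s.
With the tool pointing down it reaches from about 0.35 to 0.975 m from the base axis. Payload 4.9 kg.
Tool frame: the origin (TCP) lies on the centre line of the jaws, within the pads' length; the fingertips stand 8 mm ahead of it and the grasp point (between the pads) lies 11 mm behind it; z points along the fingers, y is the direction in which the jaws open and shut (so a half turn about z gives the same grasp; the last joint's range is limited). The gripper opens to 85 mm and grips with 20 to 120 N. Pads are 22 mm wide; open, the fingers measure 114 mm over their backs; the gripper's body (76 mm by 85 mm) begins 54 mm behind the grasp point. The pads swing forward as they close: fully open they stand 13 mm farther back than shut.
Start: joints at [-1.468, 0.053, 1.613, -0, 1.476, -0.119], TCP at [0.137, -0.61, 0.239] pointing down, gripper open.
Joint ranges: [-3.01, 3.01], [-1.01, 2.22], [0.06, 2.58], [-1.02, 4.17], [0.09, 2.62], [-3.14, 3.14]. Speed limits (rad/s): [2.57, 2.57, 3.14, 3.14, 3.14, 3.14].

INTERFACE

Orientations are given as a rotation vector (axis times angle).
In Python, from station import get_obs, get_image, calibration, finish_job gives the robot as it stands. The module is installed in compiled form; this text tells all that it offers.
- The arm moves only by the shell command python3 -m jog 'ROWS' [FORCE]. ROWS is JSON, a list of rows, each a list of 7 numbers: the shift along the tool's x, y, z in cm, then the turn, a rotation vector about the tool's x, y, z in rad, then the closure in counts, from 0 (fully open) to 255 (shut). In form: [[dx, dy, dz, ax, ay, az, jaw], ...]. A call has 1 to 8 rows; each row is the pose to reach, as a shift and turn from the pose measured when the call began, along the tool's axes at that moment; what a row does not reach only later rows make up. A row lasts 1/12 s, in which the tool goes at most 41.7 mm and 7.16 degrees, less where a joint would pass 70% of its speed; a pose out of reach is approached as far as the arm can. A call with a gripper value outside its range is refused whole. The fingers move at their own pace and stop on an object; FORCE is the grip in N (left out, the last holds). Time passes only in rows, so rows that repeat a pose let the fingers close. It gives the time, the measured TCP pose, the force and the opening at its end, in the units of the state.
- get_obs(): the state, without advancing time (a new reading comes with each control period).
- get_image(name): name is "side" or "top"; returns the picture (384x512x3 uint8, red, green, blue); there is no depth.
- calibration(name): a dict with "vfov" (degrees; the focal length in pixels is half the picture's height over the tangent of half this angle, whatever the lens; pixels are square), "cx", "cy" (the principal point, pixels), "R" (3x3) and "t" (3): a world point X has camera coordinates R X + t. Camera axes: x right, y down, z forward; pixel columns grow to the right and rows downward; lengths in m; the calibration is good to about 2 mm. A picture is of the moment at which its call begins. calibration takes no time and is no camera call.
- finish_job(): hands the job in, once; it reports no verdict.
The state is a dict: "t": time; "q": joint angles; "dq": joint speeds; "effort": joint torques, N m; "tool_pos": TCP position; "tool_rot": TCP orientation; "contact_force": force on the tool from outside, world axes, zero at the start; "wrist_torque": the same for the moment, N m; "opening": finger opening in m.
Only numpy, scipy, OpenCV 4.12 (cv2) and the standard library are available. Lean on these libraries where they do the work, as an engineer would, in place of code of your own. Each camera call takes 0.05 s, during which the arm holds its last target. There are 200 camera calls.

## Working session

There is one attempt and no reset: what is moved stays moved. The work goes in short steps, Python scripts to look and compute and a shell command to move; the robot and the scene stay as the last step left them, time stands still between calls to the robot, and variables do not carry over. Pictures are saved under pics/ and viewed, about 8 in all and at most 12, crops included, and the job is handed in when it is done.

```bash
mkdir -p pics
cat > h.py <<'E'
import numpy as np, cv2
from scipy.spatial.transform import Rotation as R
from station import *
def cam(n):
    c=calibration(n); f=192/np.tan(np.radians(c['vfov'])/2)
    return f,c['cx'],c['cy'],np.array(c['R']),np.array(c['t'])
def tri(ps,pt):
    A=[];b=[]
    for n,p in(('side',ps),('top',pt)):
        f,cx,cy,r,t=cam(n)
        for u,k,ax in((p[0],cx,0),(p[1],cy,1)):
            w=(u-k)/f*r[2]-r[ax]; A.append(w); b.append(t[ax]-(u-k)/f*t[2])
    x,res,_,_=np.linalg.lstsq(np.array(A),np.array(b),rcond=None); return x,res
def proj(n,X):
    f,cx,cy,r,t=cam(n); c=r@np.array(X)+t; return np.array([f*c[0]/c[2]+cx,f*c[1]/c[2]+cy])
def shot(n,name,crop=None,z=1):
    im=get_image(n)[:,:,::-1]
    if crop: im=im[crop[1]:crop[3],crop[0]:crop[2]]
    cv2.imwrite('pics/'+name,cv2.resize(im,None,fx=z,fy=z,interpolation=cv2.INTER_CUBIC))
E
python3 - <<'E'
from h import *
a=get_image('side')[:,:,::-1];b=get_image('top')[:,:,::-1]
cv2.imwrite('pics/raw_s.png',a);cv2.imwrite('pics/raw_t.png',b)
for n in('side','top'):
    f,cx,cy,r,t=cam(n);print(n,f,cx,cy,-r.T@t,r[2])
o=get_obs();print(o['t'],o['tool_pos'],R.from_rotvec(o['tool_rot']).as_matrix().round(3))
E
```

```text
side 404.49362338350517 265.2856898606695 191.8632040243782 [0.32753543 0.86831927 0.56407005] [ 0.18861612 -0.85146601 -0.48931544]
top 455.57116715246076 257.02644432230926 191.20745349743834 [ 0.37305184 -0.02214776  1.04577551] [ 0.12838741  0.02167056 -0.9914873 ]
0.1 [ 0.13742818 -0.60915429  0.2381919 ] [[ 0.976  0.22  -0.   ]
 [ 0.22  -0.976  0.002]
 [ 0.    -0.002 -1.   ]]
```

View pics/raw_s.png

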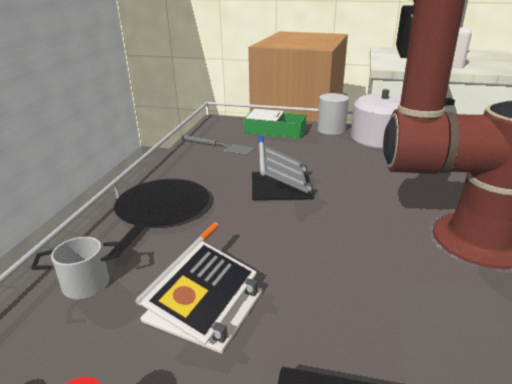

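View pics/raw_t.png

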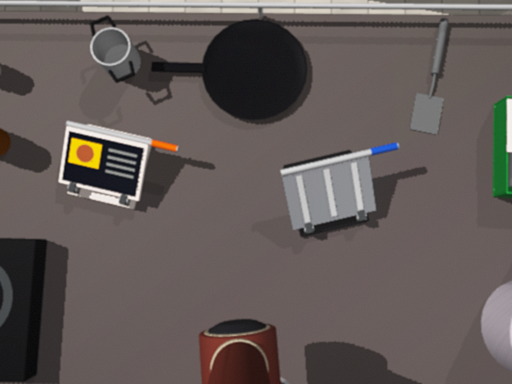

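The side view shows the tablet, with its orange bar at about (210,232). In the top view the bar runs (151,143)–(178,149), with the tablet on the robot's left. Next I'll take an enlarged crop.

Run:
```python
from h import *
a=cv2.imread('pics/raw_s.png')[215:345,130:280];b=cv2.imread('pics/raw_t.png')[110:220,50:200]
g=lambda i:cv2.resize(i,None,fx=5,fy=5,interpolation=cv2.INTER_CUBIC)[:,:]
cv2.imwrite('pics/c.png',cv2.resize(np.vstack([g(a)[:550],g(b)]),None,fx=.5,fy=.5)) 
for n,im in(('side',cv2.imread('pics/raw_s.png')),('top',cv2.imread('pics/raw_t.png'))):
    h=cv2.cvtColor(im,cv2.COLOR_BGR2HSV); m=cv2.inRange(h,(3,170,120),(16,255,255))
    k,l,s,c=cv2.connectedComponentsWithStats(m)
    for i in range(1,k):
        if s[i][4]>20:
            p=np.argwhere(l==i)[:,::-1].astype(float); d=p-c[i]; v=np.linalg.svd(d,full_matrices=0)[2][0]; e=d@v
            print(n,s[i],c[i],c[i]+v*e.min(),c[i]+v*e.max())
```

```text
side [201 223  16  16 104] [208.99038462 230.48076923] [215.72115389 223.72229689] [202.74585743 236.75099817]
top [152 140  25  12 164] [163.54878049 145.17682927] [151.67580088 142.3726869 ] [175.47394043 147.99329551]
top [ 77 145  16  17 218] [ 84.62385321 152.95412844] [ 80.60459354 145.66655323] [ 88.6241368  160.20729691]
```

View pics/c.png

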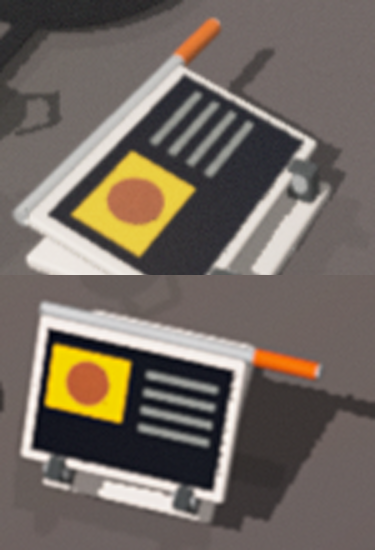

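The crop shows the bar's right end at side (217,223.3), top (177.5,148.3). Its left end is at side (138.5,301), top (67,123).

Run:
```python
from h import *
E,r=tri((217,223.3),(177.3,148.3));L,r2=tri((138.5,301),(67,123))
print(E,r,L,r2,np.linalg.norm(E-L))
O,r0=tri((202.7,236.8),(151.7,142.4));print('orange start',O,r0)
y=L-E;y[2]=0;y/=np.linalg.norm(y)
for n,s,t in(('hr',(252,286),(125,200)),('hl',(220,331),(73,188))):print(n,*tri(s,t))
G=E+.025*y; print('G',G,'y',y)
xh=np.array([y[1],-y[0],0])  # away from robot
print('xh',xh)
s=(G[2]-.03)/.14;th=np.arcsin(s);H=G+.13*y-.14*(np.cos(th)*xh+np.array([0,0,s]));print('theta from height',th,'H',H)
for n in('side','top'):print(n,proj(n,H+.07*y),proj(n,H-.07*y))
```

```text
[0.58965479 0.17486899 0.07467048] [1.07919455e-06] [0.64470683 0.42324305 0.07241688] [9.76555398e-08] 0.2544120265267581
orange start [0.60165317 0.23122159 0.0764623 ] [8.97785596e-07]
hr [0.48027628 0.2987494  0.02625955] [1.22449803e-07]
hl [0.50553181 0.41842634 0.02858332] [2.67365702e-07]
G [0.59506474 0.19927663 0.07467048] y [0.21639778 0.97630528 0.        ]
xh [ 0.97630528 -0.21639778  0.        ]
theta from height 0.324753194020422 H [0.49365818 0.35490843 0.03      ]
side [217.39330142 332.34781892] [254.49338091 280.44576036]
top [ 70.71245024 186.29243737] [129.80104731 200.57881111]
```

```bash
cat >> h.py <<'E'
y=np.array([.2164,.9763,0]);xh=np.array([.9763,-.2164,0]);H=np.array([.4937,.3549,.03])
def to(p,tilt=0,aim=xh):
    "tool shift (cm) and turn from now to TCP p, pointing down then tilted about the hinge"
    o=get_obs();C=R.from_rotvec(o['tool_rot']);z=np.array([0,0,-1.])
    D=R.from_matrix(np.c_[np.cross(aim,z),aim,z]); D=R.from_rotvec(-tilt*y)*D
    d=C.inv().apply(np.array(p)-o['tool_pos'])*100; v=(C.inv()*D).as_rotvec()
    print(d.round(2),v.round(3),np.linalg.norm(v).round(3))
E
python3 -c "
from h import *
to((.45,-.3,.34)); to((.595,.199,.2))"
```

```text
[ 37.29 -23.3  -10.13] [-1.000e-03 -1.000e-03 -1.131e+00] 1.131
[ 62.41 -68.76   3.96] [-1.000e-03 -1.000e-03 -1.131e+00] 1.131
```

```bash
python3 -m jog '[[2,-1,-3,0,0,-0.1,0],[5,-3,-5.5,0,0,-0.2,0],[8.3,-5.2,-7.3,0,0,-0.31,0],[11.6,-7.3,-8.5,0,0,-0.42,0],[14.9,-9.4,-9.5,0,0,-0.53,0],[18.3,-11.5,-10,0,0,-0.64,0],[21.7,-13.5,-10,0,0,-0.75,0],[25,-15.6,-10,0,0,-0.86,0]]' 40
python3 -c "
from h import *
to((.5,-.2,.34));to((.595,.199,.2))"
```

```text
t: 0.77
tool_pos: [0.3482, -0.4006, 0.3389]
tool_rot: [-2.688, -1.624, -0.002]
contact_force: [1.4, -0.0, -0.1]
opening: 0.0855
[24.82  4.11 -0.08] [ 0.    -0.001 -0.266] 0.266
[64.54 -6.04 13.97] [ 0.    -0.001 -0.266] 0.266
```

```bash
python3 -m jog '[[3.5,0.7,0,0,0,-0.05,0],[7,1.4,0,0,0,-0.1,0],[10.5,2,0,0,0,-0.15,0],[14,2.5,0,0,0,-0.2,0],[17.5,3,0,0,0,-0.27,0],[21,3.5,0,0,0,-0.27,0],[24.5,3.5,0,0,0,-0.27,0],[28,3.3,0,0,0,-0.27,0]]'
python3 -c "
from h import *
to((.595,.199,.2))"
```

```text
t: 1.43
tool_pos: [0.5082, -0.1664, 0.3386]
tool_rot: [-2.445, -1.971, -0.001]
contact_force: [0.5, -0.5, 0.7]
opening: 0.0855
[37.53  0.75 13.91] [-0.001 -0.001  0.004] 0.005
```

```bash
python3 -m jog '[[3.5,0,0,0,0,0,0],[7,0,0,0,0,0,0],[10.5,0.2,1,0,0,0,0],[14,0.3,2.5,0,0,0,0],[17.5,0.4,4,0,0,0,0],[21,0.5,5.5,0,0,0,0],[24.5,0.6,7,0,0,0,0],[28,0.7,8.5,0,0,0,0]]'
python3 -c "
from h import *
to((.595,.199,.16))"
```

```text
t: 2.1
tool_pos: [0.5742, 0.1077, 0.2528]
tool_rot: [-2.444, -1.971, -0.0]
contact_force: [-0.1, -0.5, 0.9]
opening: 0.0855
[9.35 0.11 9.29] [-0.001 -0.001  0.005] 0.005
```

```bash
python3 -m jog '[[3,0,2,0,0,0,0],[6,0.1,4,0,0,0,0],[8.5,0.1,6.5,0,0,0,0],[9.3,0.1,9,0,0,0,0],[9.3,0.1,9.3,0,0,0,0],[9.3,0.1,9.3,0,0,0,0]]'
python3 - <<'E'
from h import *
to((.595,.199,.0635))
a=get_image('side')[:,:,::-1][150:320,120:280];b=get_image('top')[:,:,::-1][80:220,70:230]
g=lambda i:cv2.resize(i,None,fx=2.5,fy=2.5,interpolation=cv2.INTER_CUBIC)
cv2.imwrite('pics/d.png',np.hstack([g(a)[:350],g(b)]) if 0 else np.hstack([g(a),cv2.copyMakeBorder(g(b),0,g(a).shape[0]-g(b).shape[0],0,0,0)]))
E
```

```text
t: 2.6
tool_pos: [0.5928, 0.1983, 0.1568]
tool_rot: [-2.441, -1.971, 0.009]
contact_force: [-0.1, -1.0, 1.2]
opening: 0.0854
[0.13 0.26 9.33] [-0.007  0.002  0.006] 0.009
```

View pics/d.png

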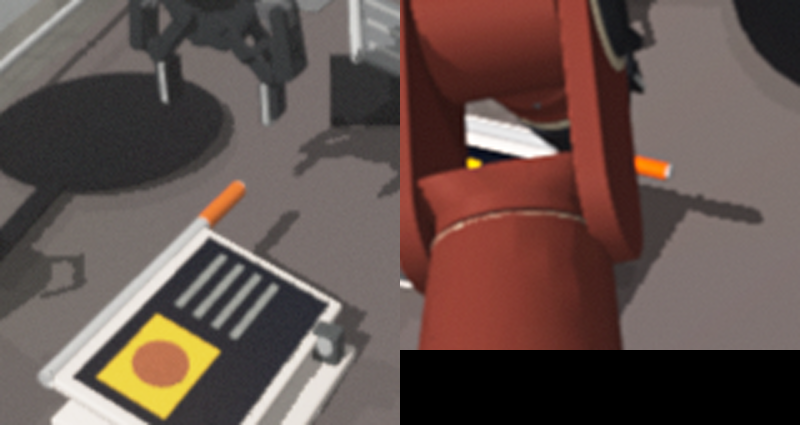

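In the side view the open jaws stand straight above the orange bar (crop fingers at (165,100) and (267,120), bar around (222,203)). Next I go down and grip.

```bash
python3 -m jog '[[0.1,0.2,2.5,0,0,0,0],[0.1,0.2,5,0,0,0,0],[0.1,0.25,7.5,0,0,0,0],[0.1,0.25,9.3,0,0,0,60],[0.1,0.25,9.3,0,0,0,100],[0.1,0.25,9.3,0,0,0,100]]'
python3 - <<'E'
from h import *
to((.595,.199,.0635))
shot('side','e.png',(120,130,300,320),3)
E
```

```text
t: 3.2
tool_pos: [0.5985, 0.1976, 0.0693]
tool_rot: [-2.447, -1.969, -0.003]
contact_force: [0.3, 0.0, 0.5]
opening: 0.0528
[ 0.06 -0.37  0.58] [ 0.001 -0.002  0.003] 0.003
```

View pics/e.png

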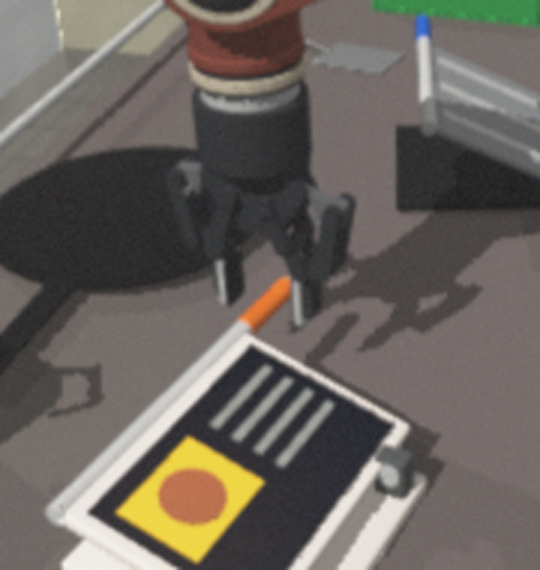

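The jaws straddle the orange bar near its end (crop fingers at (230,300) and (300,325), bar between them). I close after a small correction.

```bash
python3 -m jog '[[0,-0.35,0.6,0,0,0,100],[0,-0.35,0.6,0,0,0,100],[0,-0.35,0.6,0,0,0,255],[0,-0.35,0.6,0,0,0,255],[0,-0.35,0.6,0,0,0,255],[0,-0.35,0.6,0,0,0,255],[0,-0.35,0.6,0,0,0,255],[0,-0.35,0.6,0,0,0,255]]' 50
python3 - <<'E'
from h import *
o=get_obs();p=o['tool_pos'];C=R.from_rotvec(o['tool_rot'])
b=p-.011*C.as_matrix()[:,2]; d=b-H; print('bar',b,'rad',d@xh,d[2],np.hypot(d@xh,d[2]),'ang',np.arctan2(d[2],d@xh), 'y',d@y)
th0=np.arctan2(d[2],d@xh)
for k in np.linspace(0,1.06-th0,9)[1:]:
    q=R.from_rotvec(-k*y); to(H+q.apply(p-H),k)
E
```

```text
t: 3.92
tool_pos: [0.5966, 0.1988, 0.0652]
tool_rot: [2.446, 1.969, 0.008]
contact_force: [-0.3, -1.0, 2.9]
opening: 0.0121
bar [0.59652054 0.19876314 0.07618821] rad 0.13417171483527585 0.046188213570102055 0.14189926051476076 ang 0.33154050905383015 y -0.13018605355774632
[ 0.   -0.37 -1.21] [-0.087 -0.003  0.003] 0.087
[ 0.01 -0.85 -2.38] [-0.178 -0.003  0.003] 0.178
[ 0.01 -1.43 -3.5 ] [-0.269 -0.003  0.003] 0.269
[ 0.02 -2.11 -4.56] [-0.36  -0.004  0.002] 0.36
[ 0.03 -2.89 -5.56] [-0.451 -0.004  0.002] 0.451
[ 0.03 -3.75 -6.48] [-0.542 -0.004  0.002] 0.542
[ 0.04 -4.7  -7.32] [-0.633 -0.004  0.002] 0.633
[ 0.04 -5.72 -8.07] [-0.724 -0.004  0.002] 0.724
```

Gripped: the opening has stopped at 12 mm. I raise it along the arc in two stages.

```bash
python3 -m jog '[[0,-0.2,-0.6,-0.045,0,0,255],[0,-0.4,-1.2,-0.09,0,0,255],[0,-0.6,-1.8,-0.13,0,0,255],[0,-0.85,-2.4,-0.18,0,0,255],[0,-1.15,-3,-0.225,0,0,255],[0,-1.45,-3.5,-0.27,0,0,255],[0,-1.8,-4.05,-0.315,0,0,255],[0,-2.1,-4.55,-0.36,0,0,255]]'
python3 - <<'E'
from h import *
o=get_obs();p=o['tool_pos'];C=R.from_rotvec(o['tool_rot'])
b=p-.011*C.as_matrix()[:,2]; d=b-H; th=np.arctan2(d[2],d@xh); print(np.hypot(d@xh,d[2]),'ang',th,d@y,o['contact_force'])
t0=np.arctan2(C.as_matrix()[:,2]@xh,-C.as_matrix()[2,2])
for k in np.linspace(0,1.06-th,8)[1:]:
    e=H-.1302*y+.1415*(np.cos(th+k)*xh+np.array([0,0,np.sin(th+k)]))
    a=t0+k; to(e+.011*(np.sin(a)*xh-np.array([0,0,np.cos(a)])),a)
E
```

```text
t: 4.58
tool_pos: [0.5759, 0.2032, 0.1103]
tool_rot: [2.212, 1.78, 0.334]
contact_force: [5.3, 0.3, -4.5]
opening: 0.0119
0.14184000344303552 ang 0.6926724062373077 -0.13040236111370931 [ 5.29456001  0.34154698 -4.50196355]
[ 0.02 -0.23 -0.69] [-0.052 -0.005  0.002] 0.053
[ 0.02 -0.47 -1.37] [-0.105 -0.005  0.002] 0.105
[ 0.03 -0.74 -2.05] [-0.157 -0.005  0.001] 0.157
[ 0.03 -1.04 -2.71] [-0.21  -0.005  0.001] 0.21
[ 0.03 -1.38 -3.35] [-0.262 -0.005  0.001] 0.262
[ 0.04 -1.75 -3.97] [-0.315 -0.005  0.001] 0.315
[ 0.04 -2.16 -4.57] [-0.367 -0.005  0.001] 0.367
```

Forces match the expected 7 N, and the path fits the arc.

```bash
python3 -m jog '[[0,-0.23,-0.7,-0.05,0,0,255],[0,-0.47,-1.4,-0.105,0,0,255],[0,-0.74,-2.05,-0.157,0,0,255],[0,-1.04,-2.7,-0.21,0,0,255],[0,-1.38,-3.35,-0.262,0,0,255],[0,-1.75,-3.97,-0.315,0,0,255],[0,-2.15,-4.57,-0.367,0,0,255],[0,-2.15,-4.57,-0.367,0,0,255]]'
python3 - <<'E'
from h import *
o=get_obs();p=o['tool_pos'];C=R.from_rotvec(o['tool_rot'])
b=p-.011*C.as_matrix()[:,2]; d=b-H; th=np.arctan2(d[2],d@xh); print(b,np.hypot(d@xh,d[2]),'ang',th,d@y,o['contact_force'])
shot('side','f.png',(120,130,300,320),3)
E
```

```text
t: 5.25
tool_pos: [0.5396, 0.211, 0.1459]
tool_rot: [1.948, 1.57, 0.609]
contact_force: [-1.7, -2.5, 3.2]
opening: 0.0121
[0.5324078  0.21255463 0.15405437] 0.14175548960501086 ang 1.0657028386148293 -0.1305954157658383 [-1.69978095 -2.47035896  3.2228879 ]
```

View pics/f.png

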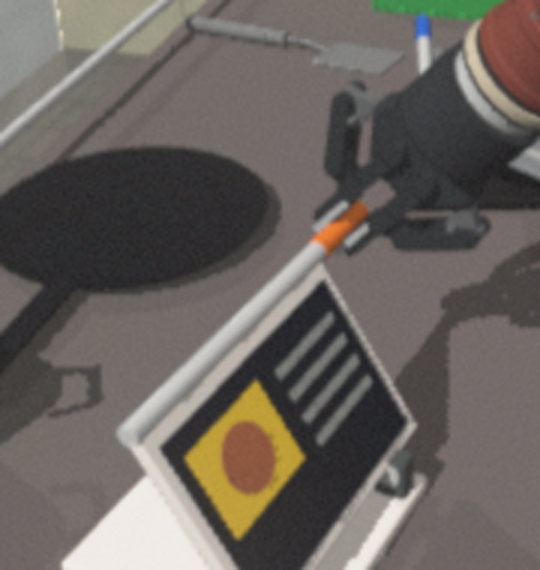

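The panel now stands steep, still held at the orange bar (crop (340,225)), and the arm geometry gives 61°. I release and back out.

```bash
python3 -m jog '[[0,0,0,0,0,0,200],[0,0,0,0,0,0,150],[0,0,0,0,0,0,100],[0,0,0,0,0,0,60],[0,0,0,0,0,0,60],[0,0,-1,0,0,0,60],[0,0,-3,0,0,0,60],[0,0,-5,0,0,0,60]]'
python3 -m jog '[[0,0,-2.5,0,0,0,60],[0,0,-5,0,0,0,60],[0,0,-7,0,0,0,60],[0,0,-7,0,0,0,60]]'
python3 - <<'E'
from h import *
shot('side','g.png');shot('top','gt.png')
a=cv2.imread('pics/g.png')[150:330,120:300];b=cv2.imread('pics/gt.png')[90:230,50:200]
g=lambda i:cv2.resize(i,(400,int(400*i.shape[0]/i.shape[1])),interpolation=cv2.INTER_CUBIC)
a,b=g(a),g(b);cv2.imwrite('pics/g2.png',np.hstack([a,cv2.copyMakeBorder(b,0,len(a)-len(b),0,0,0)]))
E
```

```text
t: 5.97
tool_pos: [0.5061, 0.2177, 0.1826]
tool_rot: [1.952, 1.571, 0.604]
contact_force: [0.5, 0.9, -0.1]
opening: 0.0651
t: 6.3
tool_pos: [0.4602, 0.2292, 0.2398]
tool_rot: [1.95, 1.57, 0.615]
contact_force: [0.4, 0.3, 0.2]
opening: 0.0655
```

View pics/g2.png

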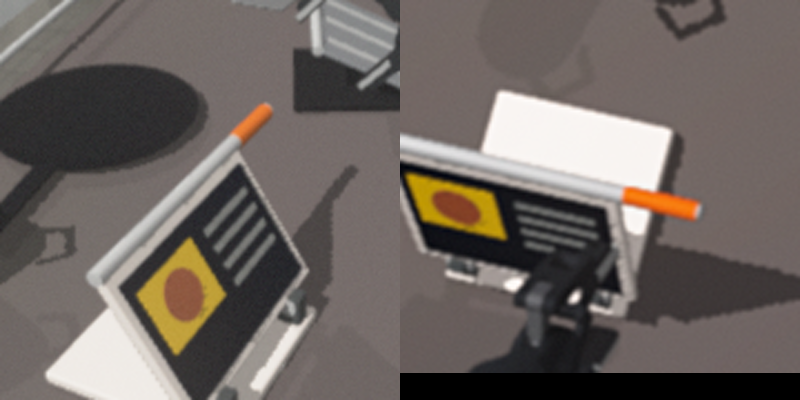

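The fingers are clear of the bar. Bar end: side (241.5,197.3), top (161.4,168.8). I measure the angle, wait 2 s, then compare.

```bash
for i in 1 2 3; do python3 -m jog '[[0,0,0,0,0,0,60],[0,0,0,0,0,0,60],[0,0,0,0,0,0,60],[0,0,0,0,0,0,60],[0,0,0,0,0,0,60],[0,0,0,0,0,0,60],[0,0,0,0,0,0,60],[0,0,0,0,0,0,60]]' | tail -2; done
python3 - <<'E'
from h import *
E,r=tri((241.5,197.3),(161.4,168.8));d=E-H;print(E,r,np.hypot(d@xh,d[2]),'deg',np.degrees(np.arctan2(d[2],d@xh)))
shot('side','h.png');shot('top','ht.png')
def c(f,lo,hi):
    h=cv2.cvtColor(cv2.imread('pics/'+f),cv2.COLOR_BGR2HSV);k,l,s,q=cv2.connectedComponentsWithStats(cv2.inRange(h,lo,hi))
    return [(s[i][4],q[i].round(1)) for i in range(1,k) if s[i][4]>12]
for f in('g.png','h.png','gt.png','ht.png'):print(f,'orange',c(f,(3,170,120),(16,255,255)))
for f in('raw_s.png','h.png','raw_t.png','ht.png'):print(f,'blue',c(f,(110,150,80),(130,255,255)))
o=get_obs();print(o['t'],o['contact_force'],o['dq'])
E
```

```text
contact_force: [0.6, -0.2, 0.6]
opening: 0.0656
contact_force: [-0.8, -0.6, -0.5]
opening: 0.0651
contact_force: [-0.2, 0.1, -0.4]
opening: 0.0654
[0.52880405 0.18846131 0.15517674] [4.03247832e-06] 0.1435611974136631 deg 60.68485835913666
g.png orange [(np.int32(112), array([233.4, 204.6]))]
h.png orange [(np.int32(111), array([233.4, 204.7]))]
gt.png orange [(np.int32(183), array([147.6, 165.8])), (np.int32(146), array([ 70.7, 167.5]))]
ht.png orange [(np.int32(181), array([147.6, 165.7])), (np.int32(146), array([ 70.7, 167.5]))]
raw_s.png blue [(np.int32(20), array([260.4, 138.2]))]
h.png blue []
raw_t.png blue [(np.int32(168), array([383.9, 148.2]))]
ht.png blue [(np.int32(169), array([384. , 148.2]))]
8.5 [ 0.44112107 -0.21726242 -0.40366622] [-0.00142218  0.00122158 -0.00214764 -0.00066937 -0.00022413  0.00012189]
```

```bash
python3 -c "
from station import finish_job
print(finish_job())"
```

```text
the job is handed in; nothing more can be done
None
```

I gripped the tablet by its orange bar, turned the screen up around its hinge, let go and backed the gripper off about 12 cm, then handed the job in at about 8.5 s.

- **Angle:** about 61° from the arm's position before release, and 60.7° from two camera views after release.
- **Holding by itself:** over the 2 s wait the orange bar moved no more than 0.1 px in either view.
- **Robot clear:** the fingers were visibly off the bar, and the force readings stayed within sensor noise (under 1 N).
- **Splash guard:** its blue bar was within 0.1 px of where it started in the top view. The side view did not pick up the blue bar at the end, probably because the gripper was in front of it, so only the top view confirms this.
- **Grip reading:** the gripper read a 12 mm opening on the 15 mm bar, but the grip held through the whole lift.

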